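# Slide the routing template onto the jig pins

### The job

Two plywood routing templates lie on the jig, one on each raised board. Take the one whose two holes are as far apart as the two steel pins, slide it across into the sunken bed until it drops flat over both pins, and let go of it. Slide it, keeping it low over the jig instead of lifting it away, and leave the other template where it lies.

Things in the scene. Friction and masses are not known exactly. Their poses are not given: they have to be found in the camera images.
- wide_template: Template to use: plywood plate 170 (its x) x 90 (y) x 9 mm, 0.16 kg, two 31 mm through holes 120 mm apart at x = +-60, near its short ends. Wooden grip block on its middle, 40 (x) x 24 mm (y), top 59 mm above the underside: pinch across y from above. Origin: centre of underside, z up. Fits either way round. Starts on either raised board, within 15 degrees of the jig's yaw.
- narrow_template: Wrong template: same plate, grip block, origin and axes, but its two 31 mm holes are only 78 mm apart, close by the grip block (x = +-39 mm). It lies loose on the jig's other raised board and must stay there.
- jig: Fixed jig: dark base 300 (x, -130 to +170) x 400 (y) x 9 mm, grey-faced boards along both y sides (|y| 65 to 200 mm), tops 27 mm above the origin, and between them the sunken bed, 130 mm wide in y, floor at 9 mm, open at both x ends. Origin: on the bench top midway between the pins, z up. Loose offcuts up to 24 mm tall lie on the boards beyond x = +130 mm.
- pins (a point): Point on the bed's floor midway between the two upright steel pins, which stand at +-60 mm along its x (the jig's x). Each pin is 18 mm thick at the foot, tapering from 4 mm up to a 6 mm tip 17 mm above the floor, just under the raised boards' level. A template dropped home has its origin at this point.
Things that resemble listed ones, but are neither listed nor needed, are in the scene too. What is shaped like the wide_template but red is not meant.

How it is judged (in metres and radians):
At the end, for the whole second after the job is handed in: The wide-holed template lies flat (3 degrees) and at rest on the bed's floor, within 4 mm of fully down, centre within 12 mm of the middle of the pins, length within 10 degrees of the line of the pins. The other template is within 30 mm of where it began (horizontal distance between wide_template and jig below 0.012 m and z of wide_template in the frame of jig below 0.013 m and angle between the x axis of wide_template and the x axis of jig, either way round below 0.18 rad and angle between wide_template's own z axis and vertical below 0.06 rad and linear speed of wide_template below 0.02 m/s and distance of narrow_template from where it was at the start of the episode below 0.03 m); the robot touches nothing.
It fails at once if the template was lifted more than 40 mm above the raised boards instead of being slid across (z of wide_template in the frame of jig above 0.067 m).
It fails at once if the other template was pushed more than 30 mm from its place (distance of narrow_template from where it was at the start of the episode above 0.03 m).
It also fails if it takes over 32 s, if anything falls off the work surface, if the arm or the gripper's body presses on something with over 40 N, if the wrist force passes 120 N, or if a joint passes its speed limit or range.

### The arm

A 7-joint arm with a two-finger parallel gripper is mounted at the origin on the work surface. World frame = base frame: x ahead of the robot, y to its left, z up, the work surface at z = 0. Lengths are in mm, angles in rad, forces in N, time in s.
With the tool pointing down it reaches from about 400 to 850 mm from the base axis. Payload 10.4 kg.
Tool frame: the origin (TCP) lies at the very end of the fingers, on their centre line; the grasp point (between the pads) lies 19 mm behind it; z points along the fingers, y is the line along which they close (so a half turn about z gives the same grasp; the last joint's range is limited). The gripper opens to 85 mm and grips with 20 to 120 N. Pads are 22 mm wide; open, the fingers measure 114 mm over their backs; the gripper's body (76 mm by 85 mm) begins 54 mm behind the grasp point. The pads swing forward as they close: fully open they stand 13 mm farther back than shut.
Start: joints at [-0.023, 0.332, -0.065, 1.46, 0.022, 1.35, -0.088], TCP at [625.021, 0.018, 231.338] pointing down, gripper open.
Joint ranges: [-2.6, 2.6], [-0.5, 2.12], [-1.47, 1.34], [0.16, 2.42], [-1.27, 4.41], [0.06, 2.06], [-2.6, 2.6]. Speed limits (rad/s): [2.22, 2.22, 2.79, 2.79, 3.14, 3.14, 3.14].

### API

Orientations are given as a 3x3 rotation matrix whose columns are the frame's x, y, z axes.
In Python, from plant import ctrl gives the robot as it stands.
- The arm moves only by the tool carry_out, never from a script. Its arguments are lists of equal length, an entry for each row: "linear": the shift along the tool's x, y, z each as a share of 800 mm, from -1 to 1, a list of three; "twist": the turn about the tool's z as a share of 30 degrees, from -1 to 1. A call has 1 to 5 rows; each row is the pose to reach, as a shift and turn from the pose commanded when the call began, along the tool's axes at that moment; what a row does not reach only later rows make up. A row lasts 1/10 s, in which the tool goes at most 50 mm and 8.59 degrees, less where a joint would pass 70% of its speed; a pose out of reach is approached as far as the arm can. A call with a number of a shift or a turn outside -1 to 1 is refused whole. A call with a gripper value outside its range is refused whole. "jaw" is the closure in counts, from 0 (fully open) to 255 (shut), set as the call begins (left out, the last holds). The fingers move at their own pace and stop on an object; "grip_force" is the grip in N (left out, the last holds). Time passes only in rows, so rows that repeat a pose let the fingers close. It gives the time, the measured TCP pose, the force, the opening and the grip force at its end, in the units of the state.
- ctrl.get_state(): the state, without advancing time (a new reading comes with each control period).
- ctrl.camera(name): name is "scene" or "side" or "wrist"; returns the picture (400x640x3 uint8, red, green, blue); there is no depth.
- ctrl.camera_info(name): a dict with "vertical_fov" (degrees; the focal length in pixels is half the picture's height over the tangent of half this angle, whatever the lens; pixels are square), "cx", "cy" (the principal point, pixels), "cam_to_world" (4x4, takes a point from camera to world coordinates); the wrist camera has in their place "hand_eye" (4x4, takes a point from camera to tool coordinates, whose origin is the TCP and whose axes are the flange's). Camera axes: x right, y up, looking along -z (the intrinsics and any distortion apply to the point x, -y, -z); pixel columns grow to the right and rows downward; lengths in mm; the calibration is good to about 2 mm. A picture is of the moment at which its call begins: read the wrist's pose just before it. camera_info takes no time and is no camera call.
- ctrl.close_job(): hands the job in; it is judged then, once.
The state is a dict: "time": time; "joint_positions": joint angles; "qd": joint speeds; "tau": joint torques, N m; "position": TCP position; "eef_rot": TCP orientation; "ft_force": force on the tool from outside, world axes, zero at the start; "torque": the same for the moment, N m; "opening": opening from 0.0 (shut) to 1.0 (fully open); "gripper_force": force on a finger pad.
Only numpy, scipy, OpenCV 4.12 (cv2) and the standard library are available. Lean on these libraries where they do the work, as an engineer would, in place of code of your own. Each camera call takes 0.05 s, during which the arm holds its last target. There are 200 camera calls.

## Working session

There is one attempt and no reset: what is moved stays moved. The work goes in short steps, Python scripts to look and compute and a tool call to move; the robot and the scene stay as the last step left them, time stands still between calls to the robot, and variables do not carry over. Pictures are saved under pics/ and viewed, at most 10 in all, crops included, and the job is handed in when it is done.

Besides the shell and the picture viewer there is one more tool, called after "Emit:" as name(argument=value, ...), one argument or row to a line, values as JSON. carry_out: Moves the arm, as the interface text tells. Shift numbers are shares of 800 mm and turn numbers shares of 30 degrees, none past 1 either way. Its arguments: {"type":"object","properties":{"linear":{"type":"array","items":{"type":"array","items":{"type":"number","minimum":-1,"maximum":1}}},"twist":{"type":"array","items":{"type":"number","minimum":-1,"maximum":1}},"jaw":{"type":"number"},"grip_force":{"type":"number"}},"required":["linear","twist"]}

```bash
mkdir -p pics
python3 - <<'E'
from plant import ctrl
import cv2,pickle,numpy as np
s=ctrl.get_state();print(s['time'],s['position'],s['eef_rot'],s['ft_force'])
ims={}
for n in['scene','side','wrist']:
    i=ctrl.camera_info(n);print(n,i)
    im=ctrl.camera(n);ims[n]=(im,i,s['position'],s['eef_rot'])
    cv2.imwrite(f'pics/{n}0.png',im[:,:,::-1])
pickle.dump(ims,open('v0.pkl','wb'))
E
```

```text
0.0 [6.24626978e+02 2.02320505e-02 2.30511611e+02] [[-6.52405068e-05  9.99998993e-01 -1.41794635e-03]
 [ 9.99999996e-01  6.51607320e-05 -5.63068657e-05]
 [-5.62144145e-05 -1.41795002e-03 -9.99998993e-01]] [ 0.62650233 -0.09979501 -0.28927976]
scene {'vertical_fov': 48.538599928438465, 'cx': 319.5683467733583, 'cy': 203.3527366604996, 'cam_to_world': array([[-7.94642848e-01, -4.62048485e-01,  3.93768894e-01,
         7.47779547e+02],
       [ 6.06834214e-01, -6.22913840e-01,  4.93690778e-01,
         3.92855057e+02],
       [ 1.71750174e-02,  6.31260283e-01,  7.75380857e-01,
         6.59089993e+02],
       [ 0.00000000e+00,  0.00000000e+00,  0.00000000e+00,
         1.00000000e+00]])}
side {'vertical_fov': 54.744400772251865, 'cx': 317.1433515285923, 'cy': 200.66874526765994, 'cam_to_world': array([[-9.90335400e-01,  7.26944634e-02, -1.18115666e-01,
         3.50811213e+02],
       [-1.37248256e-01, -6.36275697e-01,  7.59154894e-01,
         5.27537354e+02],
       [-1.99677698e-02,  7.68029135e-01,  6.40103535e-01,
         4.69003152e+02],
       [ 0.00000000e+00,  0.00000000e+00,  0.00000000e+00,
         1.00000000e+00]])}
wrist {'vertical_fov': 59.1247737892518, 'cx': 320.65110186500135, 'cy': 199.48178670181076, 'hand_eye': array([[-6.77318173e-04,  9.55194792e-01,  2.95977112e-01,
         7.42301110e+01],
       [ 9.99999647e-01,  7.94320568e-04, -2.75064974e-04,
         2.55212585e-02],
       [-4.97841339e-04,  2.95976821e-01, -9.55194992e-01,
        -1.41516899e+02],
       [ 0.00000000e+00,  0.00000000e+00,  0.00000000e+00,
         1.00000000e+00]])}
```

View pics/scene0.png

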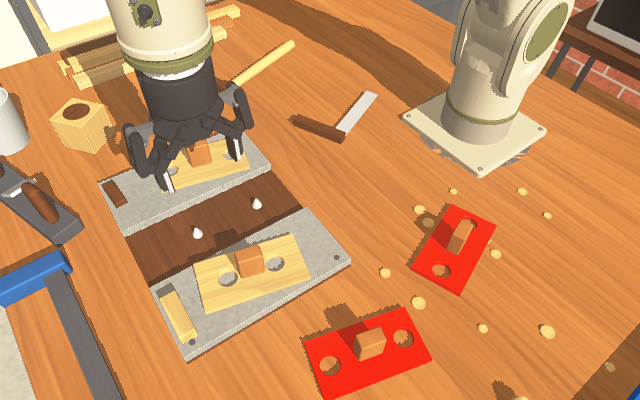

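View pics/side0.png

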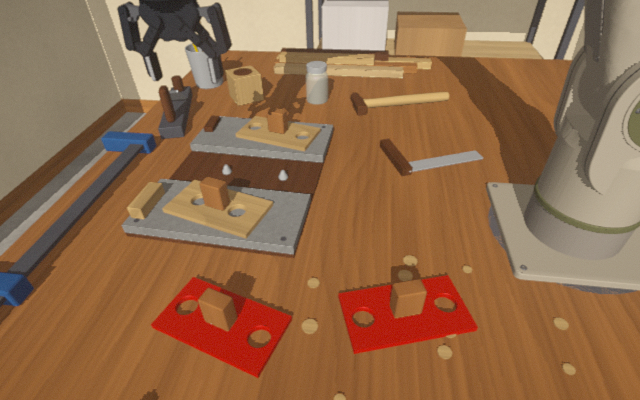

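View pics/wrist0.png

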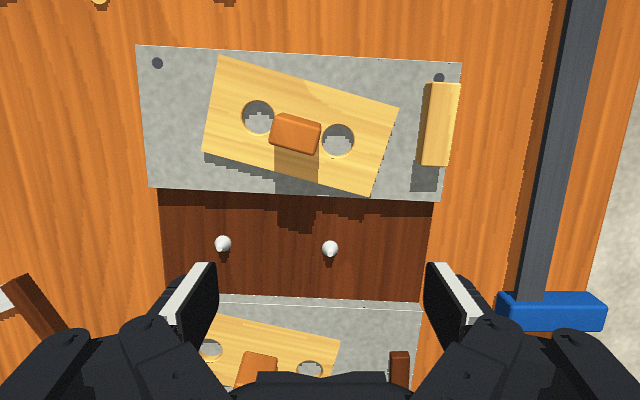

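The wrist view shows pins at about (222,240) and (330,246). The near (+y) template has its holes close to the block at (258,117) and (338,140), so it is the narrow one. The template at the bottom has holes at about (211,349) and (310,370) and is the wide one. In the side view the wide template's holes are at (255,125) and (302,140).

```bash
cat > h.py <<'E'
import numpy as np,pickle
def cam(v,n):
    im,i,p,R=v
    if 'hand_eye' in i:
        T=np.eye(4);T[:3,:3]=R;T[:3,3]=p;T=T@i['hand_eye']
    else: T=i['cam_to_world']
    return T,200/np.tan(np.radians(i['vertical_fov']/2)),i['cx'],i['cy']
def ray(c,uv):
    T,f,cx,cy=c
    d=T[:3,:3]@np.array([(uv[0]-cx)/f,-(uv[1]-cy)/f,-1]);return T[:3,3],d/np.linalg.norm(d)
def plane(c,uv,z):
    o,d=ray(c,uv);return o+d*(z-o[2])/d[2]
def tri(*obs):
    A=0;b=0;L=[]
    for c,uv in obs:
        o,d=ray(c,uv);P=np.eye(3)-np.outer(d,d);A=A+P;b=b+P@o;L.append((o,P))
    x=np.linalg.solve(A,b);return x,[round(float(np.linalg.norm(P@(x-o))),1) for o,P in L]
def proj(c,X):
    T,f,cx,cy=c;q=np.linalg.inv(T)@np.append(X,1);return cx+f*q[0]/-q[2],cy-f*q[1]/-q[2]
E
python3 - <<'E'
from h import *
V=pickle.load(open('v0.pkl','rb'));C={n:cam(V[n],n) for n in V}
np.set_printoptions(precision=1,suppress=True)
W,S,D=C['wrist'],C['scene'],C['side']
print('pins',tri((W,(222,240)),(S,(197,229)),(D,(227,165))),tri((W,(330,245)),(S,(257,200)),(D,(283,171))))
for uv in[(222,240),(330,245)]:print('pin',plane(W,uv,26))
for uv in[(211,349),(310,370)]:print('wide',plane(W,uv,36))
for uv in[(258,117),(338,140)]:print('nar',plane(W,uv,36))
for uv in[(255,125),(302,140)]:print('wide side',plane(D,uv,36))
E
```

```text
pins (array([596.3, -37.5,  88.6]), [55.7, 48.8, 21.2]) (array([555.9, -74.4,  39.5]), [78.1, 35.1, 46.0])
pin [519.3 -78.2  26. ]
pin [634.4 -84.   26. ]
wide [ 498.4 -209.7   36. ]
wide [ 611.8 -239.4   36. ]
nar [566.2  50.5  36. ]
nar [641.   29.2  36. ]
wide side [ 610.4 -239.5   36. ]
wide side [ 491.4 -185.1   36. ]
```

Run:
```python
from h import *
V=pickle.load(open('v0.pkl','rb'));C={n:cam(V[n],n) for n in V}
np.set_printoptions(precision=1,suppress=True)
W,S,D=C['wrist'],C['scene'],C['side']
print('pins',tri((W,(222,240)),(S,(257,200)),(D,(283,171))),tri((W,(330,245)),(S,(197,229)),(D,(227,165))))
print('wide',tri((W,(211,349)),(D,(302,140))),tri((W,(310,370)),(D,(255,125))))
print('nar',tri((W,(258,117)),(S,(275,263)),(D,(237,211))),tri((W,(338,140)),(S,(228,279)),(D,(199,201))))
import cv2
a=V['wrist'][0][215:280,180:380,::-1];b=V['scene'][0][180:260,150:300,::-1];d=V['side'][0][100:200,190:340,::-1]
r=lambda x:cv2.resize(x,None,fx=4,fy=4,interpolation=2)
a,b,d=r(a),r(b)[:,:600],r(d)[:,:600]
cv2.imwrite('pics/c1.png',a)
d=cv2.resize(d,None,fx=1,fy=1)
cv2.imwrite('pics/c2.png',d)
```

```text
pins (array([515.1, -83. ,  24. ]), [4.7, 3.3, 2.2]) (array([632.8, -88.2,  26. ]), [4.2, 3.1, 2.8])
wide (array([ 495.4, -219.8,   18.9]), [4.2, 4.2]) (array([ 611.4, -241.2,   34.6]), [0.5, 0.5])
nar (array([565.1,  50.3,  30.9]), [0.3, 0.9, 0.9]) (array([641.6,  29.1,  29.1]), [0.9, 1.1, 1.8])
```

Emit:
carry_out(
  linear=[
    [-0.06,-0.05,0],
    [-0.12,-0.1,0],
    [-0.18,-0.1,0],
    [-0.18,-0.1,0],
    [-0.18,-0.1,0],
  ],
  twist=[0,0,0,0,0],
)

```text
time: 0.65
position: [543.6, -148.1, 231.3]
eef_rot: [[0.006, 1.0, -0.0], [1.0, -0.006, -0.001], [-0.001, -0.0, -1.0]]
ft_force: [1.6, 0.7, 0.0]
opening: 0.997
gripper_force: 0.0
```

Run:
```python
from plant import ctrl
import cv2,pickle,numpy as np
ims={}
for n in['wrist','scene','side']:
    s=ctrl.get_state();i=ctrl.camera_info(n)
    ims[n]=(ctrl.camera(n),i,s['position'],s['eef_rot'])
pickle.dump(ims,open('v1.pkl','wb'))
print(s['position'],s['ft_force'])
r=lambda x,k:cv2.resize(x[:,:,::-1],None,fx=k,fy=k,interpolation=cv2.INTER_CUBIC)
cv2.imwrite('pics/w1.png',ims['wrist'][0][:,:,::-1])
a=r(ims['side'][0][95:195,170:340],4.7)
b=r(ims['scene'][0][130:250,90:290],4)
cv2.imwrite('pics/side1.png',a);cv2.imwrite('pics/scene1.png',b)
```

```text
[ 544.9941325  -143.61772902  231.15541673] [ 0.83213628  0.51915886 -0.30843921]
```

View pics/w1.png

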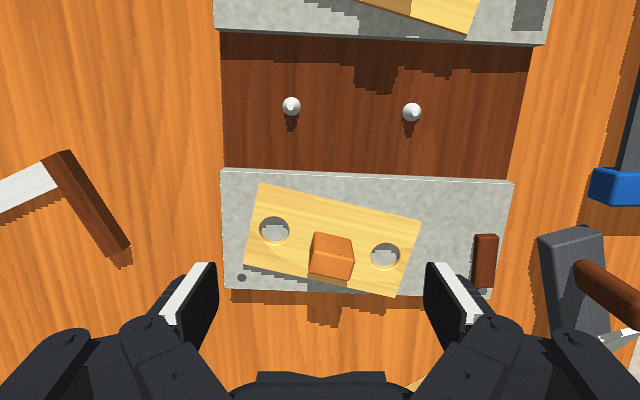

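View pics/side1.png

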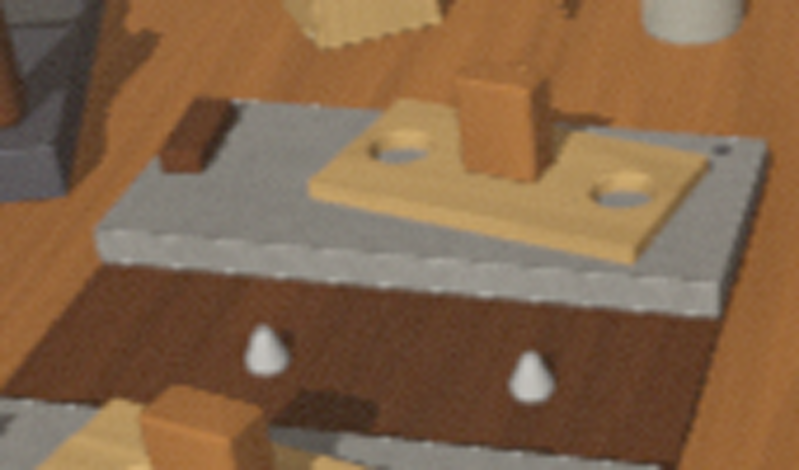

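Wrist: pin tips at (291,105) and (412,111). The wide template's holes are at (274,230) and (385,256), and its corners at (260,183), (421,221), (396,295) and (244,264). Side crop (offset 170,95, scale 4.7): holes at (400,147) and (622,189), pin tips at (264,325) and (530,352), corners at (310,181), (632,250), (709,158) and (400,100).

Run:
```python
from h import *
V=pickle.load(open('v1.pkl','rb'));V0=pickle.load(open('v0.pkl','rb'));C={n:cam(V[n],n) for n in V}
np.set_printoptions(precision=1,suppress=True)
W,D=C['wrist'],C['side'];W0=cam(V0['wrist'],'w');S=C['scene']
s=lambda u,v:(170+u/4.7,95+v/4.7)
for n,w,d in[('pin-',(291,105),s(530,352)),('pin+',(412,111),s(264,325)),('h-',(274,230),s(622,189)),('h+',(385,256),s(400,147)),
 ('c+-',(260,183),s(632,250)),('c++',(421,221),s(310,181)),('c--',(244,264),s(709,158))]:
    z=26 if 'pin' in n else 36
    print(n,tri((W,w),(D,d)),plane(W,w,z)[:2],plane(D,d,z)[:2])
print('pins W0/W1',tri((W,(291,105)),(W0,(222,240))),tri((W,(412,111)),(W0,(330,246))))
print('block top',plane(W,(334,242),86),'c+--',plane(W,(396,295),36))
print('edge',plane(W,(222,170),27),plane(W,(513,183),27), plane(W,(217,29),27),plane(W,(545,44),27))
```

```text
pin- (array([515.1, -87.7,  23.6]), [0.7, 0.7]) [516.  -87.4] [513.6 -84.7]
pin+ (array([632.6, -93.5,  24.8]), [0.9, 0.9]) [631.4 -93.7] [632.8 -91.9]
h- (array([ 495.1, -212.6,   31.8]), [0.4, 0.4]) [ 495.3 -211. ] [ 494.  -205.2]
h+ (array([ 612.1, -244.3,   30. ]), [0.1, 0.1]) [ 610.8 -241.3] [ 608.6 -233.7]
c+- (array([ 482.6, -162.7,   29.8]), [0.1, 0.1]) [ 483.8 -161.1] [ 480.7 -153.1]
c++ (array([ 646.2, -203.8,   32.1]), [0.6, 0.6]) [ 645.7 -202.2] [ 642.9 -197.3]
c-- (array([ 459.5, -254.4,   26.9]), [0.0, 0.0]) [ 461.7 -249.6] [ 457.2 -238.3]
pins W0/W1 (array([513.5, -87.8,   4.8]), [0.8, 0.8]) (array([635.6, -94.5,   6.7]), [0.7, 0.7])
block top [ 555.2 -202.4   86. ] c+-- [ 625.1 -288.3   36. ]
edge [ 445.  -149.7   27. ] [ 738.3 -165.2   27. ] [452.1 -21.3  27. ] [747.1 -35.6  27. ]
```

View pics/scene1.png

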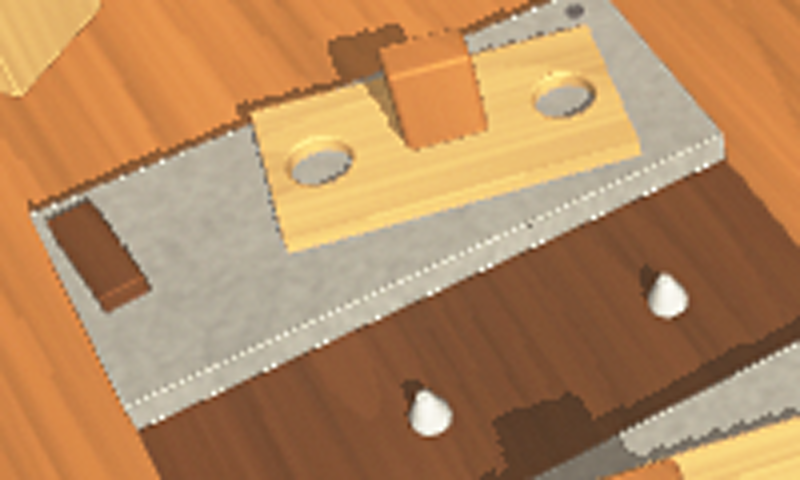

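The scene crop agrees. Pin midpoint is about (574,-91) with yaw -3°, and the wide template is at about (553.5,-226) with yaw about -14.5°. I'll move above it with the fingers turned across its y, then check.

Emit:
carry_out(
  linear=[
    [-0.05,0.01,0.04],
    [-0.1,0.01,0.08],
    [-0.1025,0.011,0.125],
    [-0.1025,0.011,0.125],
  ],
  twist=[-0.25,-0.5,-0.75,-1],
)

```text
time: 1.2
position: [551.2, -225.0, 125.4]
eef_rot: [[-0.505, 0.863, -0.008], [0.863, 0.505, 0.003], [0.007, -0.006, -1.0]]
ft_force: [-0.3, 0.3, 0.1]
opening: 1.0
gripper_force: 0.0
```

Emit:
carry_out(
  linear=[
    [0,0,0],
    [0,0,0],
    [0,0,0],
    [0,0,0],
  ],
  twist=[-0.25,-0.5,-0.75,-1],
)

```text
time: 1.6
position: [554.6, -224.0, 131.0]
eef_rot: [[-0.87, 0.493, -0.0], [0.493, 0.87, 0.001], [0.001, 0.001, -1.0]]
ft_force: [-0.2, -0.7, -0.0]
opening: 1.006
gripper_force: 0.0
```

Emit:
carry_out(
  linear=[
    [0,0,0],
    [0,0,0],
    [0,0,0],
    [0,0,0],
  ],
  twist=[-0.26,-0.52,-0.52,-0.52],
)

```text
time: 2.0
position: [554.3, -224.9, 131.1]
eef_rot: [[-0.968, 0.251, -0.0], [0.251, 0.968, 0.001], [0.0, 0.001, -1.0]]
ft_force: [-0.4, -0.3, -0.6]
opening: 0.998
gripper_force: 0.0
```

Run:
```python
from plant import ctrl
import cv2,pickle,numpy as np
from h import *
np.set_printoptions(precision=3,suppress=True)
s=ctrl.get_state();i=ctrl.camera_info('wrist');im=ctrl.camera('wrist')
v=(im,i,s['position'],s['eef_rot']);pickle.dump(v,open('v2.pkl','wb'))
print(s['time'],s['position'],s['eef_rot'],s['joint_positions'])
c=cam(v,'w');o=im[:,:,::-1].copy()
a=np.radians(-14.5)
for x,y,z in[(-20,-12,59),(20,-12,59),(20,12,59),(-20,12,59),(-60,0,9),(60,0,9),(-85,45,9),(-85,-45,9)]:
    X=[553.5+x*np.cos(a)-y*np.sin(a),-226+x*np.sin(a)+y*np.cos(a),27+z]
    u=proj(c,X);print(np.array(u));cv2.circle(o,tuple(int(round(t)) for t in u),2,(255,0,255),-1)
cv2.imwrite('pics/w2.png',o)
```

```text
2.0 [ 554.272 -224.852  131.147] [[-0.968  0.251 -0.   ]
 [ 0.251  0.968  0.001]
 [ 0.     0.001 -1.   ]] [ 0.404  0.35  -0.116  1.654  0.043  1.141  1.594]
[298.833 194.012]
[300.181 259.606]
[341.189 259.541]
[342.339 193.946]
[320.46  113.704]
[320.707 277.116]
[391.546  72.998]
[249.244  73.204]
```

View pics/w2.png

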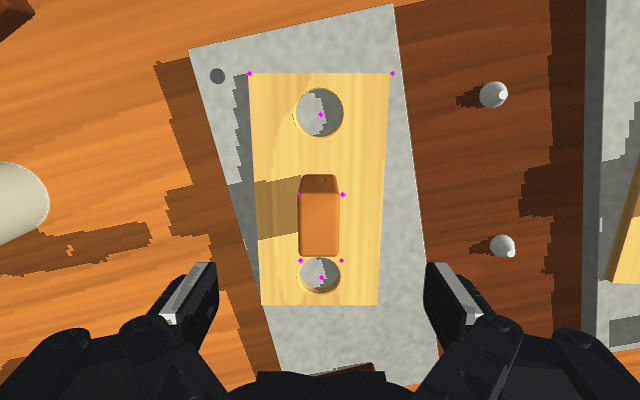

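The predicted points match the template closely: the holes are on column 320 and the block is centred at about column 319.5. The pin tips are at about (503,95) and (511,252). Next I descend and grip.

Emit:
carry_out(
  linear=[
    [0,-0.0015,0.05],
    [0,-0.0015,0.1025],
    [0,-0.0015,0.1025],
    [0,-0.0015,0.1025],
  ],
  twist=[0,0,0,0],
)

```text
time: 2.45
position: [553.6, -226.8, 49.8]
eef_rot: [[-0.968, 0.25, -0.001], [0.25, 0.968, 0.0], [0.001, 0.0, -1.0]]
ft_force: [-0.1, -0.7, -0.2]
opening: 0.997
gripper_force: 0.0
```

Emit:
carry_out(
  linear=[
    [0,0,0],
    [0,0,0],
    [0,0,0],
    [0,0,0],
    [0,0,0],
  ],
  twist=[0,0,0,0,0],
  jaw=255,
  grip_force=50,
)

```text
time: 2.95
position: [554.1, -227.3, 50.2]
eef_rot: [[-0.969, 0.249, 0.001], [0.249, 0.969, -0.0], [-0.001, -0.0, -1.0]]
ft_force: [-2.1, 1.3, 6.2]
opening: 0.276
gripper_force: 50.7
```

Emit:
carry_out(
  linear=[
    [0,0,0],
    [0,0,0],
    [0,0,0],
    [0,0,0],
  ],
  twist=[0,0,0,0],
)

```text
time: 3.35
position: [554.0, -227.3, 50.2]
eef_rot: [[-0.969, 0.249, 0.001], [0.249, 0.969, -0.0], [-0.001, -0.0, -1.0]]
ft_force: [-1.5, 0.6, 6.3]
opening: 0.276
gripper_force: 50.7
```

Run:
```python
from h import *
np.set_printoptions(precision=1,suppress=True)
c=cam(pickle.load(open('v2.pkl','rb')),'w')
for uv in[(503,95),(511,252)]:print(plane(c,uv,26))
for uv in[(493,95),(502,245)]:print('blob z18',plane(c,uv,18))
from plant import ctrl
s=ctrl.get_state();print(s['time'],s['position'],s['eef_rot'],s['opening'],s['gripper_force'],s['ft_force'])
```

```text
[515.  -89.5  26. ]
[633.  -95.5  26. ]
blob z18 [514.4 -92.4  18. ]
blob z18 [630.  -98.2  18. ]
3.35 [ 554.  -227.3   50.2] [[-1.   0.2  0. ]
 [ 0.2  1.  -0. ]
 [-0.  -0.  -1. ]] 0.27555911604220423 50.69697439670563 [-1.5  0.6  6.3]
```

Gripped: opening is 23.5 mm, at 50 N. Now I raise it about 5 mm, move it across and turn it.

Emit:
carry_out(
  linear=[
    [0,0,-0.003],
    [0,0,-0.006],
    [0,0,-0.007],
  ],
  twist=[0,0,0],
)

```text
time: 3.65
position: [553.5, -227.1, 55.0]
eef_rot: [[-0.969, 0.249, -0.0], [0.249, 0.969, 0.0], [0.0, 0.0, -1.0]]
ft_force: [0.3, -0.7, -1.5]
opening: 0.271
gripper_force: 49.8
```

Emit:
carry_out(
  linear=[
    [0.003,0.03,0],
    [0.007,0.07,0],
    [0.011,0.11,0],
    [0.015,0.15,0],
    [0.018,0.17,0],
  ],
  twist=[-0.08,-0.16,-0.24,-0.32,-0.383],
)

```text
time: 4.15
position: [573.7, -87.5, 54.9]
eef_rot: [[-0.999, 0.045, 0.0], [0.045, 0.999, 0.002], [-0.0, 0.002, -1.0]]
ft_force: [-0.1, -0.2, -1.8]
opening: 0.276
gripper_force: 49.6
```

Emit:
carry_out(
  linear=[
    [0,0,0],
    [0,0,0],
    [0,0,0],
  ],
  twist=[0,0,0],
)

```text
time: 4.45
position: [573.1, -93.7, 54.9]
eef_rot: [[-0.999, 0.053, -0.0], [0.053, 0.999, -0.001], [0.0, -0.001, -1.0]]
ft_force: [0.4, -0.8, -1.7]
opening: 0.272
gripper_force: 49.6
```

Run:
```python
from plant import ctrl
import cv2,pickle,numpy as np
s=ctrl.get_state();im=ctrl.camera('wrist');d=ctrl.camera('side')
pickle.dump((im,ctrl.camera_info('wrist'),s['position'],s['eef_rot']),open('v3.pkl','wb'))
print(s['position'],s['eef_rot'],s['ft_force'])
a=cv2.resize(im[:,160:480,::-1],None,fx=1.25,fy=1.25);b=cv2.resize(d[90:250,120:350,::-1],(400,278))
o=np.zeros((500,800,3),np.uint8);o[:,:400]=a;o[:278,400:]=b;cv2.imwrite('pics/c3.png',o)
```

```text
[573.12692428 -93.6737173   54.86410017] [[-9.98581536e-01  5.32436369e-02 -1.75154166e-04]
 [ 5.32437666e-02  9.98581187e-01 -8.45648079e-04]
 [ 1.29880276e-04 -8.53774425e-04 -9.99999627e-01]] [ 0.43981621 -0.81763845 -1.72005726]
```

View pics/c3.png

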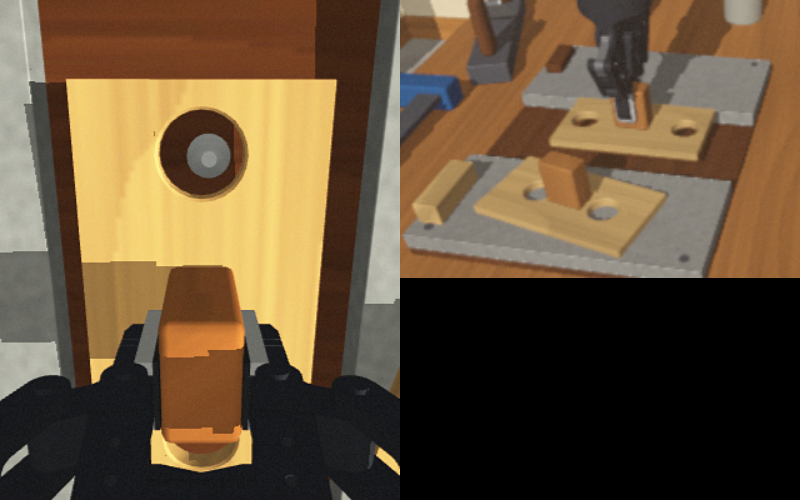

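The far pin is seen through its hole at (208,157), with the hole centre at (203,152), so it is within about 2 mm. The side view shows the template level over the bed. I'll lower it.

Emit:
carry_out(
  linear=[
    [0,0.002,0.005],
    [0,0.002,0.01],
    [0,0.002,0.016],
    [0,0.002,0.022],
    [0,0.002,0.028],
  ],
  twist=[0,0,0,0,0],
)

```text
time: 5.05
position: [573.4, -90.3, 32.1]
eef_rot: [[-0.999, 0.051, -0.0], [0.051, 0.999, -0.0], [0.0, -0.0, -1.0]]
ft_force: [-12.0, 0.4, 78.5]
opening: 0.275
gripper_force: 62.4
```

Emit:
carry_out(
  linear=[
    [0,0,0],
    [0,0,0],
    [0,0,0],
  ],
  twist=[0,0,0],
)

```text
time: 5.35
position: [573.4, -90.3, 32.3]
eef_rot: [[-0.999, 0.051, -0.0], [0.051, 0.999, 0.0], [0.0, 0.0, -1.0]]
ft_force: [-0.2, 0.6, -1.7]
opening: 0.275
gripper_force: 50.1
```

It is at floor height. Now I release with a partial opening and retreat up.

Emit:
carry_out(
  linear=[
    [0,0,0],
    [0,0,0],
    [0,0,0],
    [0,0,0],
  ],
  twist=[0,0,0,0],
  jaw=110,
)

```text
time: 5.75
position: [573.6, -90.3, 32.6]
eef_rot: [[-0.999, 0.051, 0.0], [0.051, 0.999, 0.0], [-0.0, 0.0, -1.0]]
ft_force: [-0.2, 0.4, 0.3]
opening: 0.569
gripper_force: 0.0
```

Emit:
carry_out(
  linear=[
    [0,0,-0.02],
    [0,0,-0.06],
    [0,0,-0.11],
    [0,0,-0.16],
    [0,0,-0.18],
  ],
  twist=[0,0,0,0,0],
)

```text
time: 6.25
position: [575.1, -90.4, 181.0]
eef_rot: [[-0.999, 0.051, 0.006], [0.051, 0.999, -0.001], [-0.006, -0.0, -1.0]]
ft_force: [1.2, 0.1, -0.6]
opening: 0.569
gripper_force: 0.0
```

Run:
```python
from plant import ctrl
import cv2,pickle,numpy as np
s=ctrl.get_state();im=ctrl.camera('wrist');d=ctrl.camera('side')
print(s['time'],s['position'],s['opening'],s['ft_force'])
a=cv2.resize(im[:,:,::-1],None,fx=.78,fy=.78);b=cv2.resize(d[90:250,150:350,::-1],(300,240))
o=np.zeros((312,800,3),np.uint8);o[:,:499]=a[:312,:499];o[:240,500:]=b;cv2.imwrite('pics/c4.png',o)
```

```text
6.25 [575.0896366  -90.35098288 180.95627694] 0.5694786612565318 [ 1.15717375  0.09098668 -0.58053308]
```

View pics/c4.png

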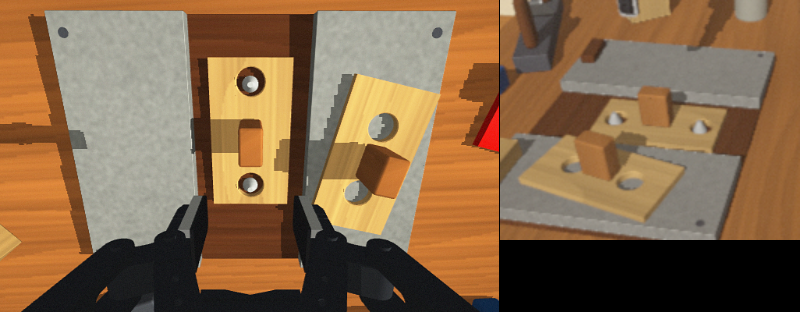

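The template lies flat in the bed with both pins showing through its holes at (250,82) and (250,184). The narrow template hasn't moved.

```bash
python3 -c "
from plant import ctrl
print(ctrl.close_job())"
```

```text
the job is handed in; nothing more can be done
None
```

The wide template lies flat over both pins and has been released, the narrow one was left where it lay, and the job was handed in at about 6.3 s; the hand-in call returned no verdict.

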